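# Check a rental knee scooter's hand brake over the counter

### The job

A rental knee scooter has been rolled nose-first up to the pharmacy counter: check the rider's right-hand brake (the rider faces you, so it is the lever on your left). With the backs of the fingers on your side of the lever, and without gripping it or touching the handlebar, press the lever in towards the bar until it comes up firm, let it spring all the way back out, then press it in firm again, without forcing it, and finish while still holding it pressed so that the gap left between lever and bar can be seen. Leave the other lever, the shopping in the basket and the things on the counter alone.

Things in the scene. Friction and masses are not known exactly. Their poses are not given: they have to be found in the camera images.
- right_pad (a point): Pressing point on the lever to be checked, a straight aluminium blade 9 mm thick, 13 mm high, ending in a 17 mm ball. The point lies on the blade's face towards the robot, half-way up, 75 mm from the pivot and 27 mm short of the ball's centre. x axis: into the blade, the way it is pressed (level, towards the bar); y: along the blade to the ball; z: up. It turns with the lever.
- right_pivot (a point): Pivot of the same lever (upright hinge axis), at the blade's height, 36 mm on the robot's side of the centre of the bar. Its axes do not turn with the lever: x and y are those of right_pad while the lever is out.
- right_lever (a joint): Angle of that lever, rad: 0 fully out, grows as it is pressed to the bar. Sprung (at the pad point 1.5 N starts it, 5 N brings it to 0.24). At 0.24, some 18 mm of travel at the pad point, the brake bites and it comes up firm, yielding only about 0.25 mm per newton more. Firm is 10 to 20 N there; over 35 N is forcing it. It bites 15 to 28 mm short of the grip.
- handlebar: Straight bar 460 mm long, 33 mm thick at its rubber grips, at the levers' height, on an upright stem. Origin: centre of the bar; y: along it to the end with the lever to be checked; x: away from the counter; z: up. Nothing stands higher than 22 mm above the origin. On the robot's side of the levers, and for 60 mm below them, the space is free.
- left_pad (a point): The same point on the other lever (mirror image, on the robot's right), which is left alone.
- left_lever (a joint): Angle of the other lever, rad: 0 fully out.
- carton: White carton 50 x 90 x 140 mm standing in the wire basket below the handlebar; origin at the centre of its underside.
- syrup: Amber bottle, 56 mm across and 165 mm high, standing in the same basket; origin at the centre of its underside.
- mortar: Brass mortar with its pestle in it, 100 mm across and 85 mm high (pestle to 130 mm), on the counter at the robot's left; origin at the centre of its underside.
- packet: Flat cardboard packet 70 x 130 x 28 mm lying on the counter at the robot's right; origin at the centre of its underside.

How it is judged:
By the outcome, as a careful person would: the job done as asked, in the order asked, and still so for the second after the job is handed in, while the arm keeps its last pose, push and grip.
It also fails if it takes over 51 s, if anything falls off the work surface, if the arm or the gripper's body presses on something with over 40 N, if the wrist force passes 120 N, or if a joint passes its speed limit or range.

### The arm

A 7-joint arm with a two-finger parallel gripper is mounted at the origin on the work surface. World frame = base frame: x ahead of the robot, y to its left, z up, the work surface at z = 0. Lengths are in mm, angles in rad, forces in N, time in s.
With the tool pointing down it reaches from about 400 to 850 mm from the base axis. Payload 10.4 kg.
Tool frame: the origin (TCP) lies on the centre line of the jaws, within the pads' length; the fingertips stand 8 mm ahead of it and the grasp point (between the pads) lies 11 mm behind it; z points along the fingers, y is the line along which they close (so a half turn about z gives the same grasp; the last joint's range is limited). The gripper opens to 85 mm and grips with 20 to 120 N. Pads are 22 mm wide; open, the fingers measure 114 mm over their backs; the gripper's body (76 mm by 85 mm) begins 54 mm behind the grasp point. The pads swing forward as they close: fully open they stand 13 mm farther back than shut.
Start: joints at [-1.193, 0.332, -0.065, 1.46, 0.022, 1.35, -0.088], TCP at [243.836, 575.495, 239.338] pointing down, gripper open.
Joint ranges: [-2.6, 2.6], [-0.5, 2.12], [-1.47, 1.34], [0.16, 2.42], [-1.27, 4.41], [0.06, 2.06], [-2.6, 2.6]. Speed limits (rad/s): [2.22, 2.22, 2.79, 2.79, 3.14, 3.14, 3.14].

### API

Orientations are given as [roll, pitch, yaw] about the fixed x, y, z axes, in that order (R = Rz(yaw) Ry(pitch) Rx(roll)).
In Python, from plant import arm gives the robot as it stands. Calls block until the motion is done:
- arm.move_pose(position, orientation): joint-space move of the TCP to a pose.
- arm.line_to(position, attitude=None, v=150, max_force=None): straight line of the TCP; attitude=None keeps the orientation; v is the mean speed in mm/s. With max_force (N) it stops when the force on the tool has changed by that much, and returns True; else False.
- arm.move_joints(angles): joint-space move.
- arm.open_gripper() and arm.grab(squeeze=None): open the fingers fully, or close them until they stop; squeeze is the grip in N (None keeps the last).
- arm.dwell(seconds).
- arm.solve_ik(position, orientation): joint angles nearest the present ones, or None.
- arm.state(): the state.
- arm.snapshot(name): name is "scene" or "side" or "wrist"; returns the picture (384x512x3 uint8, red, green, blue); there is no depth.
- arm.camera_model(name): a dict with "fx", "fy", "cx", "cy" (pixels), "origin" and "orientation" of the camera in the world; the wrist camera has in their place "T_tool_cam" (4x4, takes a point from camera to tool coordinates, whose origin is the TCP and whose axes are the flange's). Camera axes: x right, y down, z forward; pixel columns grow to the right and rows downward; lengths in mm; the calibration is good to about 2 mm. A picture is of the moment at which its call begins: read the wrist's pose just before it. camera_model takes no time and is no camera call.
A pose or a line that the arm cannot do raises arm.Unreachable and nothing moves.
- arm.finish_job(): hands the job in; it is judged then, once.
The state is a dict: "clock": time; "joint_positions": joint angles; "joint_velocities": joint speeds; "tau": joint torques, N m; "tool_pos": TCP position; "ee_rot": TCP orientation; "force": force on the tool from outside, world axes, zero at the start; "wrist_torque": the same for the moment, N m; "opening": finger opening in mm; "grasp_force": force on a finger pad.
Only numpy, scipy, OpenCV 4.12 (cv2) and the standard library are available. Lean on these libraries where they do the work, as an engineer would, in place of code of your own. Each camera call takes 0.05 s, during which the arm holds its last target. There are 200 camera calls.

## Working session

There is one attempt and no reset: what is moved stays moved. The work goes in short steps, each a Python script; the robot and the scene stay as the last script left them, time stands still between calls to the robot, and variables do not carry over. Pictures are saved under pics/ and viewed, at most 10 in all, crops included, and the job is handed in when it is done.

```bash
mkdir -p pics; ls
python3 - <<'E'
from plant import arm
import cv2,numpy as np
for n in ("scene","side"):
    im=arm.snapshot(n); cv2.imwrite(f"pics/{n}0.png",cv2.resize(im[:,:,::-1],(800,600),interpolation=cv2.INTER_CUBIC)); print(n,arm.camera_model(n))
print(arm.camera_model("wrist")); print(arm.state())
E
```

```text
pics
scene {'fx': 430.4642103842771, 'fy': 430.4642103842771, 'cx': 252.3272041996993, 'cy': 197.6677680804572, 'origin': array([1177.3101481 ,  262.16812561,  659.86876038]), 'orientation': array([-2.29773712, -0.0036964 ,  1.9245157 ])}
side {'fx': 411.7303431585172, 'fy': 411.7303431585172, 'cx': 251.66919093790727, 'cy': 197.24268853694278, 'origin': array([ 122.29571379, -794.18639724,  528.1503    ]), 'orientation': array([-2.10718353,  0.02500081, -0.43703699])}
{'fx': 315.92020005877595, 'fy': 315.92020005877595, 'cx': 251.48117808773807, 'cy': 199.4928889861042, 'T_tool_cam': array([[-9.49848565e-04, -9.47480355e-01, -3.19812561e-01,
         8.31690500e+01],
       [ 9.99999543e-01, -9.34048710e-04, -2.02791685e-04,
         9.02589949e-01],
       [-1.06579372e-04, -3.19812607e-01,  9.47480810e-01,
        -1.34878475e+02],
       [ 0.00000000e+00,  0.00000000e+00,  0.00000000e+00,
         1.00000000e+00]])}
{'clock': 0.1, 'joint_positions': array([-1.19260429,  0.33282524, -0.06467841,  1.46083546,  0.02158853,
        1.34986135, -0.08849031]), 'joint_velocities': array([ 8.38362588e-05, -1.66721868e-03,  1.20941305e-03, -1.07454242e-03,
        2.21970265e-04, -1.81770005e-04, -2.08643220e-04]), 'tau': array([ 1.22346635e-03, -6.26749778e+01,  4.89660201e-02, -3.92426276e+01,
        1.63988915e-02,  6.95031820e-03, -2.41383412e-05]), 'tool_pos': array([243.7330691 , 575.18647787, 238.59551209]), 'ee_rot': array([-3.14035893e+00,  4.88570663e-05,  2.74080617e+00]), 'force': array([-0.13822643,  0.80582399, -0.15582866]), 'wrist_torque': array([ 0.03447578,  0.02392576, -0.01933939]), 'grasp_force': 0.0, 'opening': 85.34934849644993}
```

View pics/scene0.png

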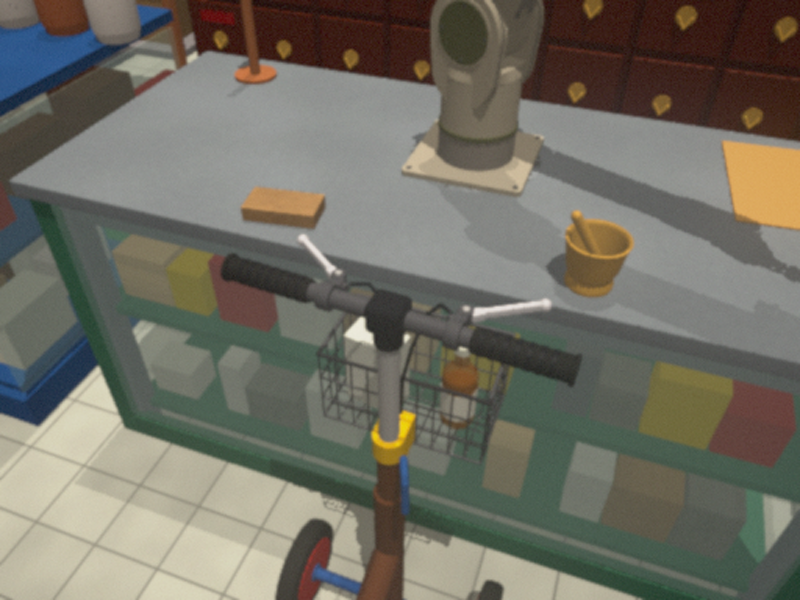

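View pics/side0.png

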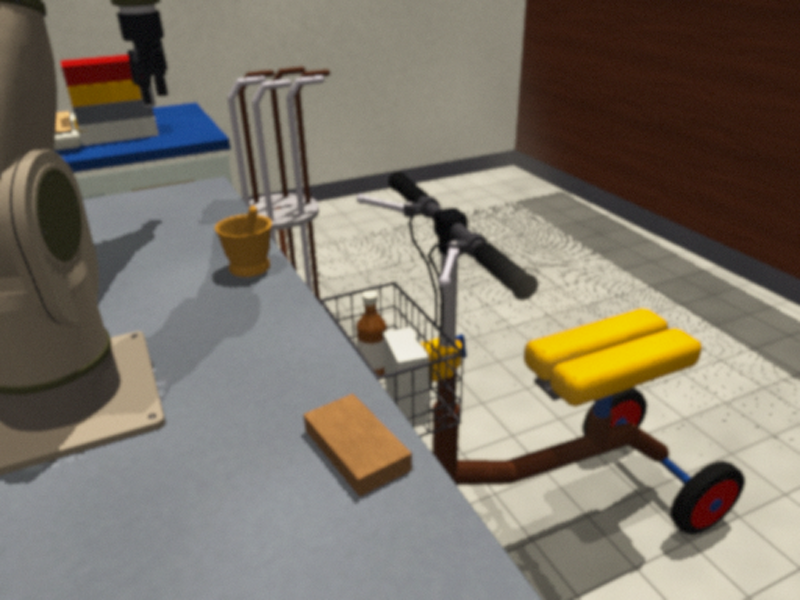

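Scene view: the lever to check runs from pivot ≈(467,314) to ball ≈(546,304), with bar ends at (577,369) and (230,268). Side view: ball ≈(361,200), pivot ≈(411,210), bar ends (398,180) and (527,286). I'll enlarge both and triangulate.

```bash
cat > h.py <<'E'
import numpy as np, cv2
from scipy.spatial.transform import Rotation as R
from plant import arm
def ray(n,uv):
    c=arm.camera_model(n); d=np.array([(uv[0]-c['cx'])/c['fx'],(uv[1]-c['cy'])/c['fy'],1])
    return np.array(c['origin']),R.from_euler('xyz',c['orientation']).as_matrix()@d
def tri(a,b):  # a: scene px, b: side px
    o1,d1=ray('scene',a);o2,d2=ray('side',b)
    s=np.linalg.lstsq(np.c_[d1,-d2],o2-o1,rcond=None)[0]
    p,q=o1+s[0]*d1,o2+s[1]*d2
    return (p+q)/2,np.linalg.norm(p-q)
E
python3 - <<'E'
from h import *
f=lambda p:((p[0]+.5)*.64-.5,(p[1]+.5)*.64-.5)
for n,a,b in [('ball',(546,304),(361,200)),('pivot',(467,314),(411,210)),('barR',(577,369),(398,180)),('barL',(230,268),(527,286)),('Lball',(302,239),(447,279)),('pestle',(577,216),(252,210))]:
    print(n,tri(f(a),f(b)))
s=cv2.imread('pics/scene0.png');t=cv2.imread('pics/side0.png')
A=cv2.resize(s[280:400,430:590],(800,600),interpolation=cv2.INTER_CUBIC)
B=cv2.resize(t[160:310,345:545],(800,600),interpolation=cv2.INTER_CUBIC)
cv2.imwrite('pics/a1.png',A);cv2.imwrite('pics/b1.png',B)
E
```

```text
ball (array([520.76949974, 222.41770688, 108.40801905]), np.float64(1.3953510619889924))
pivot (array([576.42438982, 135.17252675, 110.19681923]), np.float64(3.533734627269331))
barR (array([620.56518362, 276.33617313, 111.15725712]), np.float64(0.5007229854034596))
barL (array([ 594.93644325, -181.58114509,  109.5869776 ]), np.float64(1.5425212970708282))
Lball (array([ 506.87600001, -119.56322265,  112.7913122 ]), np.float64(0.8344824853284099))
pestle (array([327.81679782, 229.86187446, 122.21168609]), np.float64(3.3799672778460335))
```

View pics/a1.png

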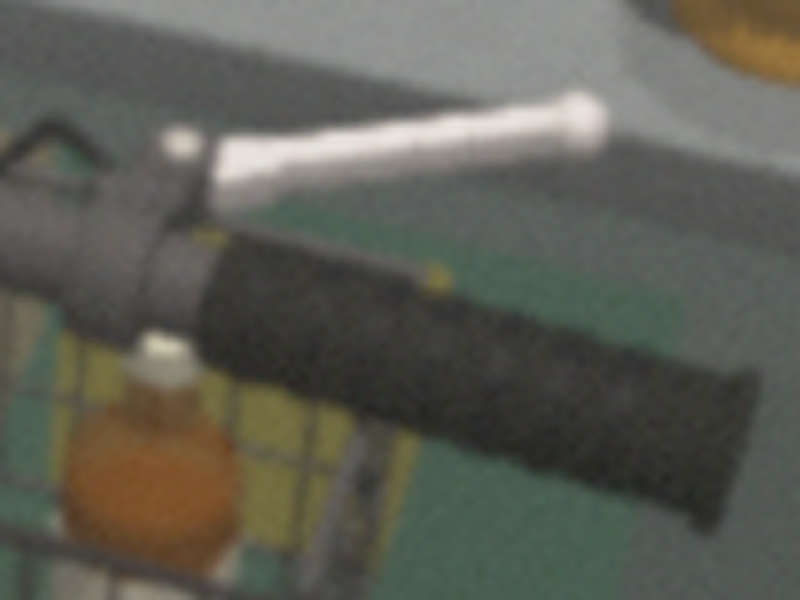

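View pics/b1.png

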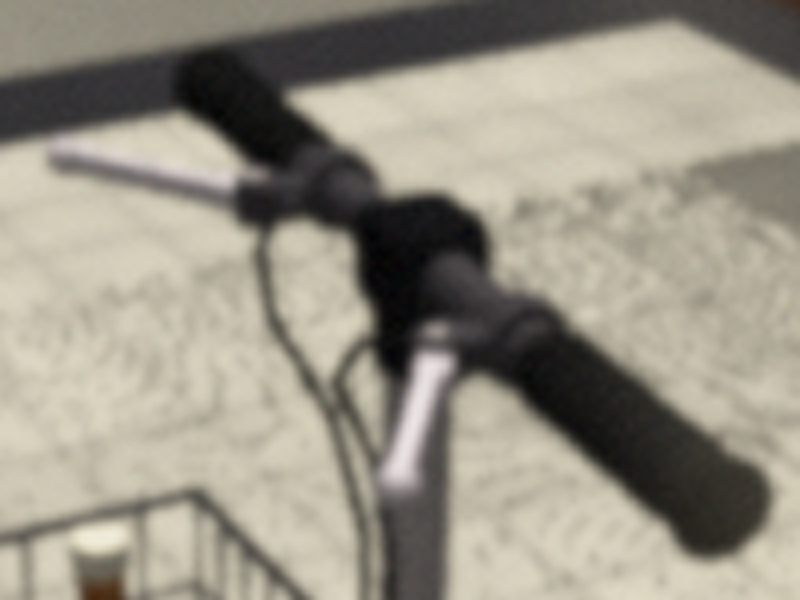

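The ball is at ≈(521,222,108) and the pivot at ≈(576,135,110). Their 103 mm spacing and the 459 mm bar length both fit the description. Next I'll close the fingers, go above on the robot's side and look with the wrist camera.

```bash
cat >> h.py <<'E'
def frame(P,B,th=0.):
    """pivot, ball (xy) -> u along blade, n into blade, yaw with tool x=u, tool y=n"""
    a=np.arctan2(*(np.array(B)-P)[:2][::-1])-th
    return np.array([np.cos(a),np.sin(a)]),np.array([np.sin(a),-np.cos(a)]),a
def wproj(p,s):
    c=arm.camera_model('wrist'); T=np.array(c['T_tool_cam'])
    q=R.from_euler('xyz',s['ee_rot']).as_matrix().T@(np.array(p)-s['tool_pos'])
    k=T[:3,:3].T@(q-T[:3,3]); return c['fx']*k[0]/k[2]+c['cx'],c['fy']*k[1]/k[2]+c['cy']
E
python3 - <<'E'
from h import *
f=lambda p:((p[0]+.5)*.64-.5,(p[1]+.5)*.64-.5)
print(tri(f((546.5,304.3)),f((360.7,198.2))))
P=np.array([576.4,135.2]);B=np.array([520.8,222.4])
u,n,y=frame(P,B)
arm.grab(20)
xy=P+75*u-4.5*n-45*n
arm.move_pose([*xy,190],[np.pi,0,y])
arm.dwell(.3)
s=arm.state();im=arm.snapshot('wrist')
cv2.imwrite('pics/w1.png',cv2.resize(im[:,:,::-1],(800,600),interpolation=cv2.INTER_CUBIC))
print(y,s)
for q in ([*B,110],[*P,110],[*P,122],[*(P+75*u-4.5*n),110]): print(np.array(wproj(q,s))/.64)
E
```

```text
(array([521.81441744, 223.7698092 , 110.32684849]), np.float64(0.9544317002631407))
2.138415487720361 {'clock': 2.9083, 'joint_positions': array([-0.70895213,  0.1394324 ,  0.31288837,  1.81091623, -0.04590747,
        1.19830379,  0.18632331]), 'joint_velocities': array([ 0.00353745,  0.00044384,  0.00201959,  0.00100185, -0.00165418,
        0.00057784, -0.00146197]), 'tau': array([-1.16786174e-01, -4.44799805e+01,  1.93967991e+00, -3.73958230e+01,
        6.55601121e-03,  7.96450349e-04, -1.09507273e-03]), 'tool_pos': array([494.2480673 , 172.28249175, 189.99039138]), 'ee_rot': array([-3.14157304e+00,  3.24123855e-05,  2.13930998e+00]), 'force': array([-0.8160655 , -0.66608436, -0.45096983]), 'wrist_torque': array([-0.01198852, -0.00566496,  0.00246123]), 'grasp_force': 0.0, 'opening': -0.14508526194088325}
[502.53770325 275.82849271]
[488.30712303 470.61356561]
[492.77972455 485.83850085]
[488.58199179 334.92326452]
```

View pics/w1.png

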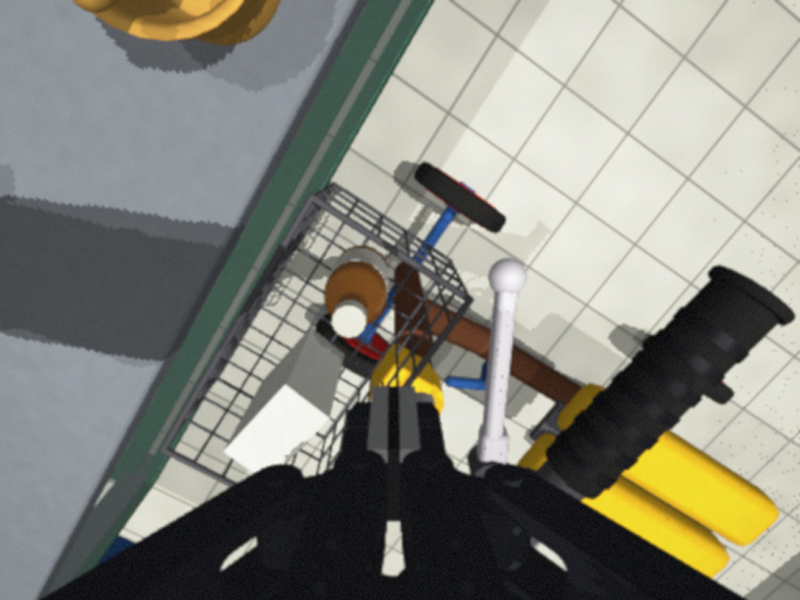

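The wrist view shows the ball at (508,275), against a prediction of (502.5,276). The blade runs down to ≈(490,450) and the closed fingertips span x 345–442 at y≈405. So the estimate is about 2 mm short into the blade, and I'll shift it. Next I'll check how wide the gripper's upper links are before going down.

Run:
```python
from h import *
c=arm.camera_model('wrist');T=np.array(c['T_tool_cam'])
for h in (-8,0,10,20,30,40,50,60):
    r=[]
    for w in (14.5,40):
        k=T[:3,:3].T@(np.array([11,w,-h])-T[:3,3]); r.append((np.array([c['fx']*k[0]/k[2]+c['cx'],c['fy']*k[1]/k[2]+c['cy']])/.64).round())
    print(h,r)
s=arm.state();P=[576.4,135.2,110]
for B in ([522.3,223.6,110],): print(np.array(wproj(B,s))/.64)
```

```text
-8 [array([438., 383.]), array([517., 383.])]
0 [array([440., 395.]), array([523., 395.])]
10 [array([443., 412.]), array([532., 412.])]
20 [array([447., 431.]), array([542., 431.])]
30 [array([451., 453.]), array([553., 453.])]
40 [array([456., 479.]), array([567., 479.])]
50 [array([461., 510.]), array([583., 510.])]
60 [array([468., 546.]), array([602., 546.])]
[506.88937164 275.04263217]
```

```bash
cat >> h.py <<'E'
P=np.array([576.4,135.2]);B=np.array([522.3,223.6]);Z=101.
def go(th,d,v=40,**k):
    """finger centre d mm in front of the blade's centre plane at lever angle th"""
    u,n,y=frame(P,B,th); return arm.line_to([*(P+75*u-d*n),Z],[np.pi,0,y],v=v,**k)
def push(th,k=5):
    n=frame(P,B,th)[1]; f=[]
    for _ in range(k): arm.dwell(.04); f.append(arm.state()['force'])
    f=np.mean(f,0); return -f[:2]@n,f
E
python3 - <<'E'
from h import *
u,n,y=frame(P,B)
arm.line_to([*(P+75*u-50*n),Z],[np.pi,0,y],v=100)
go(0,26,80)
f0,F0=push(0);print('base',f0,F0)
np.save('F0.npy',F0)
for d in np.arange(24,10,-1.):
    go(0,d,20); f,_=push(0,3); print(d,round(f-f0,2),arm.state()['tool_pos'].round(1))
    if f-f0>1.2: break
print(arm.state()['clock'])
im=arm.snapshot('wrist');cv2.imwrite('pics/w2.png',cv2.resize(im[:,:,::-1],(800,600)))
E
```

```text
base -0.27852940155164707 [ 0.47469547 -0.24207265  0.18924591]
24.0 0.15 [516.7 186.6 101. ]
23.0 -0.05 [517.6 187.1 101. ]
22.0 0.55 [518.5 187.7 101. ]
21.0 0.07 [519.3 188.2 101. ]
20.0 0.31 [520.2 188.7 101. ]
19.0 0.07 [521.  189.2 101. ]
18.0 1.38 [521.8 189.6 100.9]
7.2833
```

View pics/w2.png

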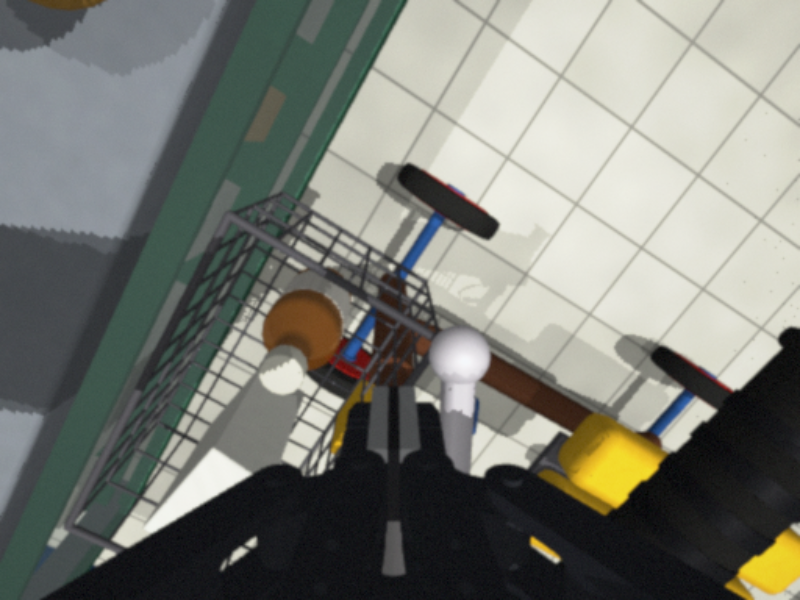

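The wrist view shows the finger back touching the blade. The ball is at (460,355) with clear space ahead of the fingertips, the blade is nearly parallel to the finger back, and contact came at d≈18 mm as expected. Now the first press, swinging with the lever.

```bash
cat >> h.py <<'E'
def press(goal=13.5,d=18.):
    F0=np.load('F0.npy'); th=0.; log=[]
    while th<0.34:
        th+=0.04 if th<0.195 else 0.006
        go(th,d,25); n=frame(P,B,th)[1]; f=push(th,4)[0]+F0[:2]@n
        log.append((round(th,3),round(f,1)))
        if f>goal: break
    print(log); return th
E
python3 - <<'E'
from h import *
print('ball px',np.array(wproj([*B,110],arm.state()))/.64)
th=press(); arm.dwell(.4)
s=arm.state();print(th,s['clock'],(s['force']-np.load('F0.npy')).round(1),s['tool_pos'].round(1),s['wrist_torque'].round(2))
im=arm.snapshot('wrist');cv2.imwrite('pics/w3.png',cv2.resize(im[:,:,::-1],(800,600)))
E
```

```text
ball px [457.97549147 353.96556594]
[(0.04, np.float64(2.5)), (0.08, np.float64(2.8)), (0.12, np.float64(3.6)), (0.16, np.float64(4.0)), (0.2, np.float64(4.5)), (0.206, np.float64(5.1)), (0.212, np.float64(5.1)), (0.218, np.float64(4.9)), (0.224, np.float64(5.1)), (0.23, np.float64(5.3)), (0.236, np.float64(5.3)), (0.242, np.float64(6.2)), (0.248, np.float64(8.7)), (0.254, np.float64(10.6)), (0.26, np.float64(13.5))]
0.26000000000000006 14.1083 [-12.5  -4.7   5.1] [536.4 201.4 100.8] [-0.97  2.5   0.02]
```

View pics/w3.png

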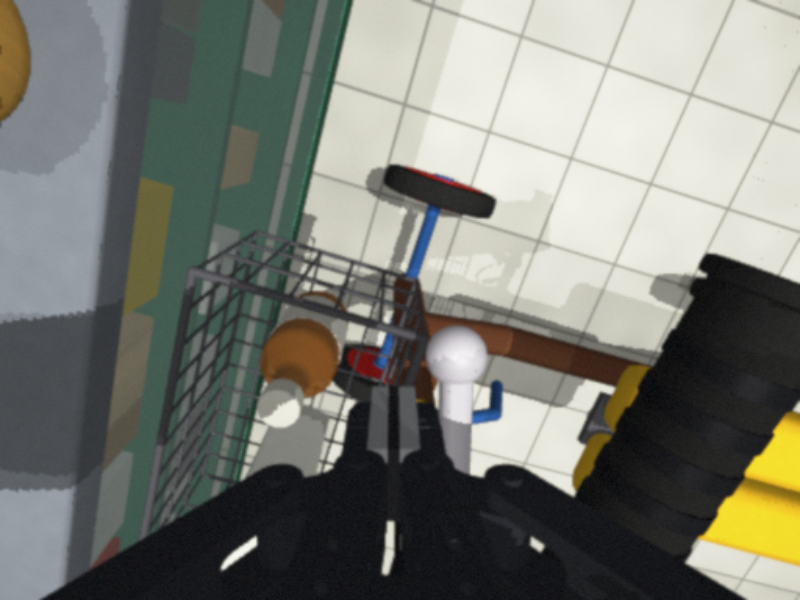

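The picture shows the lever pressed and still square on the finger, with clear space to the bar. The knee at 0.24 and then the stiff rise to 13.5 N match the description. Next: release fully, verify, and press again.

Run:
```python
from h import *
go(.12,18.5,60); go(0,19,60); go(0,27,40); arm.dwell(.6)
_,F0=push(0,8); print('free',(F0-np.load('F0.npy')).round(2)); np.save('F0.npy',F0)
im=arm.snapshot('wrist');a=cv2.resize(im[:,:,::-1],(800,600))
s=arm.state();print('ball px pred, out',np.array(wproj([*B,110],s))/.64)
go(0,19,40)
th=press(); arm.dwell(.5)
n=frame(P,B,th)[1];print('push',push(th,8)[0]+F0[:2]@n,arm.state()['clock'])
s=arm.snapshot('scene')
b=cv2.resize(s[175:265,265:385][:,:,::-1],(533,400),interpolation=cv2.INTER_CUBIC)
cv2.imwrite('pics/f.png',np.hstack([cv2.resize(a[250:550,330:530],(267,400)),b]))
```

```text
free [-0.25  0.08 -0.29]
ball px pred, out [489.72847718 353.97690906]
[(0.04, np.float64(2.6)), (0.08, np.float64(2.6)), (0.12, np.float64(3.3)), (0.16, np.float64(3.8)), (0.2, np.float64(4.3)), (0.206, np.float64(4.8)), (0.212, np.float64(4.8)), (0.218, np.float64(4.9)), (0.224, np.float64(5.1)), (0.23, np.float64(4.9)), (0.236, np.float64(5.2)), (0.242, np.float64(6.5)), (0.248, np.float64(8.5)), (0.254, np.float64(11.0)), (0.26, np.float64(13.1)), (0.266, np.float64(15.8))]
push 15.621687440457151 24.1667
```

View pics/f.png

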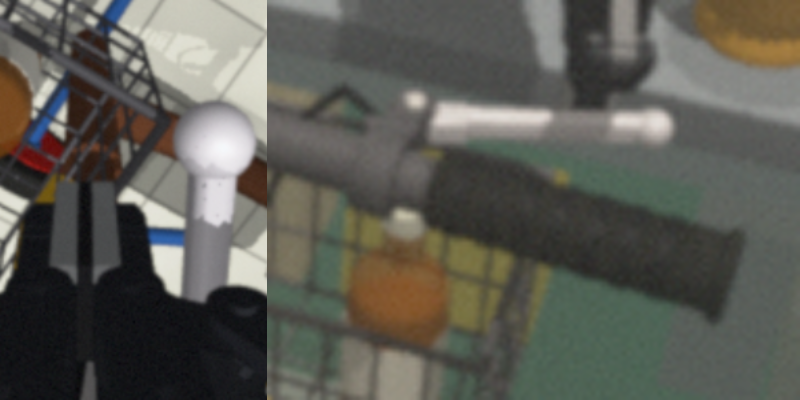

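Left panel: when released, the ball sits at (491,355) against a predicted (490,354), fully out and clear of the finger. Right panel: the lever is held pressed at 15.6 N, with the gap to the bar plainly visible and nothing touching the bar. Handing in.

```bash
python3 -c "
from plant import arm
print(arm.finish_job())"
```

```text
the job is handed in; nothing more can be done
None
```

I pressed the right-hand brake lever firm (about 13.5 N), let it spring all the way out, then pressed it firm again, and handed the job in at about 24 s still holding it at about 15.6 N, with the gap to the bar visible and nothing else touched.

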